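Eject a cast chip carrier from its mould and lay it on the cooling plate

TASK

Empty the casting mould: push its ejector lever all the way down so that the near end of the cast carrier comes up, then draw the carrier out along its slope from under the keeper bar at the other end, without prying it up steeper or wrenching its brittle tongue against that bar, and lay it, right side up and lengthwise, flat on the middle of the cooling plate, without dropping it. Then make the mould ready for the next cast by pressing the raised lifter finger back down flat into the empty cavity. Leave everything else on the bench where it stands.

Things in the scene. Friction and masses are not known exactly. Their poses are not given: they have to be found in the camera images.
- mould: Fixed open aluminium mould, 196 (x) x 116 (y) x 50 mm high; origin at the centre of its underside, z up. Cavity: x -78 to +79 mm, y -30 to +30 mm, floor at 30 mm, walls' top at 50 mm. At the -x end is the ejector lever, in a channel 24 mm wide that cuts the front wall and the floor from x -98 to +16 mm; at the +x end the keeper bar.
- ejector (a joint): Ejector lever on the mould, a see-saw hinged along the mould's y at mould x -106 mm, z 30 mm. 0: lifter finger flat in the floor; 0.52 rad: at its stop, thumb pad pushed down, lifter finger raised. Stiff, stays where it is left; some 4 to 8 N at the pad.
- ejector_pad (a point): Centre of the top of the lever's steel thumb pad (36 x 40 mm), outside the block at mould x -150 mm; 54 mm above the bench at joint 0, about 29 mm when fully down (and then 6 mm further out).
- lifter_tip (a point): Top of the lifter finger (steel, 18 mm wide) 6 mm from its end; at joint 0 at mould x -56 mm, 1 mm below the cavity floor; some 25 mm higher at the stop.
- keeper: Origin: middle of the keeper bar's inner lower edge, axes as the mould's. A fixed steel bar across the cavity at mould x +45 mm and beyond, underside at 45 mm, top at 58 mm (bolt heads 63). The carrier's tongue starts 30 mm under it.
- carrier: Cast white resin chip carrier, about 170 g: body 112 x 56 x 18 mm (own x -75 to +37, z 0 to 18) with a thin tongue at +x (x +37 to +75, 50 mm wide, z 0 to 8). Origin: middle of the 150 mm length, on the underside; grey panel on top. Starts in the cavity, axes as the mould's, top 2 mm below the walls' top, play 2 mm at each side. Lever fully down: tilted some 0.2 rad, -x end up, above the walls.
- tongue_end (a point): Middle of the end of the carrier's tongue (own x +75 mm, z 4 mm). With the lever down the tongue is still 15 to 25 mm under the keeper bar.
- plate: Fixed flat steel cooling plate on feet, 220 (x) x 130 (y) mm, its top 25 mm above the bench; origin on the bench under its centre, z up.
- cup: Bystander: white mixing cup, 54 mm wide, 65 mm high, origin under its centre.
- spatula: Bystander: spatula lying flat, 170 mm long along its x.
- bottle: Bystander: white bottle, 68 mm wide, 130 mm high, origin under its centre.
- jar: Bystander: amber jar, 72 mm wide, 90 mm high, origin under its centre.
- tipbox: Bystander: pipette tip box, 122 x 87 x 65 mm, origin under its centre.
- mouse: Bystander: computer mouse, 105 x 60 x 31 mm, origin under its centre.
Things that resemble listed ones, but are neither listed nor needed, are in the scene too. What is shaped like the carrier but green, pink or purple is not meant.

How it is judged:
On the way, in this order (a step that is already met when the one before it is completed fails the run):
1. the ejector lever is pushed all the way down (value of joint ejector above 0.46 rad), for 0.2 s.
2. the carrier is out of the mould, away from it (horizontal distance between carrier and mould above 0.17 m).
At the end, for the whole second after the job is handed in: The carrier lies flat (tilt under 0.08 rad), right side up and at rest on the cooling plate, its centre within 35 mm along and 22 mm across of the plate's centre, its length within 0.25 rad of the plate's, either way round; the ejector is back within 0.1 rad of flat (x of carrier in the frame of plate between -0.035 and 0.035 m and y of carrier in the frame of plate between -0.022 and 0.022 m and z of carrier in the frame of plate between 0.02 and 0.03 m and angle between carrier's own z axis and vertical below 0.08 rad and angle between the x axis of carrier and the x axis of plate, either way round below 0.25 rad and linear speed of carrier below 0.02 m/s and angular speed of carrier below 0.15 rad/s and value of joint ejector below 0.1 rad); the robot touches nothing.
It fails at once if the carrier is wrenched against the keeper bar with more than 15 N (contact force between carrier and keeper above 15 N).
It fails at once if the carrier is dropped or flung: it moves faster than 0.6 m/s with no finger on it (a fall of about 2 cm) (linear speed of carrier above 0.6 m/s and contact force between the fingers and carrier below 0.01 N).
It fails at once if the carrier is pried up steeper than 0.36 rad (20 degrees) while its tongue is still under the keeper bar (angle between carrier's own z axis and vertical above 0.36 rad and x of tongue_end in the frame of keeper above 0 m and z of tongue_end in the frame of keeper below 0 m).
It fails at once if a bystander is moved more than 3 cm (distance of any of cup, spatula, bottle, jar, tipbox, mouse from where it was at the start of the episode above 0.03 m).
It also fails if it takes over 56 s, if anything falls off the work surface, if the arm or the gripper's body presses on something with over 40 N, if the wrist force passes 120 N, or if a joint passes its speed limit or range.

ROBOT

A 6-joint arm with a two-finger parallel gripper is mounted at the origin on the work surface. World frame = base frame: x ahead of the robot, y to its left, z up, the work surface at z = 0. Lengths are in m, angles in rad, forces in N, time in s.
With the tool pointing down it reaches from about 0.15 to 0.775 m from the base axis. Payload 6.1 kg.
Tool frame: the origin (TCP) lies at the very end of the fingers, on their centre line; the grasp point (between the pads) lies 19 mm behind it; z points along the fingers, y is the line along which they close (so a half turn about z gives the same grasp; the last joint's range is limited). The gripper opens to 85 mm and grips with 20 to 120 N. Pads are 22 mm wide; open, the fingers measure 114 mm over their backs; the gripper's body (76 mm by 85 mm) begins 54 mm behind the grasp point. The pads swing forward as they close: fully open they stand 13 mm farther back than shut.
Start: joints at [-1.221, 0.126, -0.04, 1.405, 0, 1.571], TCP at [0.18, -0.493, 0.195] pointing down, gripper open.
Joint ranges: [-2.72, 2.72], [-0.95, 1.95], [-1.27, 1.35], [-1.78, 2.02], [-1.46, 1.47], [-3.14, 3.14]. Speed limits (rad/s): [2.39, 2.39, 3.01, 3.14, 3.14, 3.14].

INTERFACE

Orientations are given as a unit quaternion [w, x, y, z].
In Python, from plant import sense, capture, camera_model, sign_off, search_frame, masks_of gives the robot as it stands.
- The arm moves only by the tool apply_moves, never from a script. Its argument "increments" is a list of rows, each a list of 3 entries, a list of its own where there are three numbers: the opening, from 0 (shut) to 1 (fully open), then the shift along the tool's x, y, z normalised to -1 to 1, where 1 is 15 cm, then the turn about the tool's z normalised to -1 to 1, where 1 is 90 degrees. In form: [[jaw, [dx, dy, dz], twist], ...]. A call has 1 to 5 rows; each row is the pose to reach, as a shift and turn from the pose commanded when the call began, along the tool's axes at that moment; what a row does not reach only later rows make up. A row lasts 1/10 s, in which the tool goes at most 50 mm and 8.59 degrees, less where a joint would pass 70% of its speed; a pose out of reach is approached as far as the arm can. A call with a number of a shift or a turn outside -1 to 1 is refused whole. A call with a gripper value outside its range is refused whole. The fingers move at their own pace and stop on an object; "squeeze" is the grip in N (left out, the last holds). Time passes only in rows, so rows that repeat a pose let the fingers close. It gives the time, the measured TCP pose, the force, the opening and the grip force at its end, in the units of the state.
- sense(): the state, without advancing time (a new reading comes with each control period).
- capture(name): name is "scene" or "top" or "wrist"; returns the picture (384x512x3 uint8, blue, green, red); there is no depth.
- camera_model(name): a dict with "fx", "fy", "cx", "cy" (pixels), "k1" (the pictures are not rectified: a ray, as slopes to the right and down, at radius r is drawn at 1 + k1 r^2 times it, then the intrinsics apply), "R" (3x3) and "t" (3): a world point X has camera coordinates R X + t. Camera axes: x right, y down, z forward; pixel columns grow to the right and rows downward; lengths in m; the calibration is good to about 2 mm. A picture is of the moment at which its call begins: read the wrist's pose just before it. camera_model takes no time and is no camera call; for the wrist camera it gives the pose at the moment of the call.
- sign_off(): hands the job in; it is judged then, once.
Trained networks look in the newest picture that a camera, given by its name, has taken for a name from the list of things; names that differ only in an ending like _2 or _b are one class to them, and where a whole thing is asked for, a point or a joint stands for the part that bears it (a point fixed in the world has none). Each returns a list of dicts, best first, with "confidence" (0 to 1); they miss things now and then, are a little off and sometimes report something else, mostly with a low value. They report only what shows in the picture. A call takes as long as a camera call. They do not tell look-alikes from the thing itself.
- search_frame(thing, camera): "centre" ([x, y, z] in m, in world coordinates, good to about 4 mm: the middle of the surface that is visible of it).
- masks_of(thing, camera): "pixels" (384x512 bool, what is visible of it).
The state is a dict: "clock": time; "joint_positions": joint angles; "qvel": joint speeds; "tau": joint torques, N m; "tool_pos": TCP position; "orientation": TCP orientation; "force": force on the tool from outside, world axes, zero at the start; "wrist_torque": the same for the moment, N m; "grip_width": finger opening in m; "gripper_force": force on a finger pad.
Only numpy, scipy, OpenCV 4.12 (cv2) and the standard library are available. Lean on these libraries where they do the work, as an engineer would, in place of code of your own. Each camera call takes 0.05 s, during which the arm holds its last target. There are 200 camera calls.

## Working session

There is one attempt and no reset: what is moved stays moved. The work goes in short steps, Python scripts to look and compute and a tool call to move; the robot and the scene stay as the last step left them, time stands still between calls to the robot, and variables do not carry over. Pictures are saved under pics/ and viewed, at most 10 in all, crops included, and the job is handed in when it is done.

Besides the shell and the picture viewer there is one more tool, called after "Call:" by a JSON object that holds its "api" and its "payload", one argument or row to a line. apply_moves: Moves the arm, as the interface text tells. Scaled input: -1 to 1 covers 15 cm each way for a shift and 90 degrees each way for a turn. Its arguments: {"type":"object","properties":{"increments":{"type":"array"},"squeeze":{"type":"number"}},"required":["increments"]}

```bash
mkdir -p pics; cat > h.py <<'E'
import numpy as np, cv2
from plant import *
E
python3 - <<'E'
from h import *
s=sense();print(s)
for c in("scene","top"):
    im=capture(c);cv2.imwrite(f"pics/{c}0.png",im)
    m=camera_model(c);print(c,m)
    for t in("mould","carrier","ejector_pad","keeper","plate","cup","spatula","bottle","jar","tipbox","mouse"):
        print(t,[(np.round(d["centre"],3).tolist(),round(d["confidence"],2)) for d in search_frame(t,c)])
a=cv2.imread("pics/scene0.png");b=cv2.imread("pics/top0.png")
E
```

```text
{'clock': 0.0, 'joint_positions': array([-1.22096571e+00,  1.26384327e-01, -4.06171461e-02,  1.40538305e+00,
       -2.88252241e-05,  1.57077460e+00]), 'qvel': array([ 0.00042488, -0.00108191, -0.00190156, -0.0017516 , -0.00021876,
       -0.00051829]), 'tau': array([-5.16504551e-04, -4.35919404e+01,  3.52918839e+01,  1.73779431e-02,
       -1.34273600e-04,  6.34760298e-06]), 'tool_pos': array([ 0.1797705 , -0.49277048,  0.19422205]), 'orientation': array([-7.79472582e-04,  9.84739078e-01,  1.74035393e-01, -1.52376563e-04]), 'force': array([-0.59004258, -0.48427105, -0.02271814]), 'wrist_torque': array([ 0.06719141, -0.05920596, -0.01465321]), 'gripper_force': 0.0, 'grip_width': 0.08542906945502456}
scene {'fx': 417.6018697326025, 'fy': 417.6018697326025, 'cx': 246.29896764395585, 'cy': 191.1178875150672, 'k1': -0.12493343593377722, 'R': array([[-0.4851639 ,  0.87429822,  0.01478588],
       [ 0.72861326,  0.41355416, -0.54598139],
       [-0.48346532, -0.25411727, -0.83766682]]), 't': array([ 0.3298732 , -0.34419327,  1.62526591])}
mould [([0.63, -0.177, 0.047], 0.92)]
carrier [([0.
[... 881 characters left out ...]
27, -0.01003234, -0.99747148]]), 't': array([-0.10794937,  0.5651588 ,  1.20277597])}
mould [([0.599, -0.188, 0.049], 0.84)]
carrier [([0.503, -0.636, 0.019], 0.95), ([0.384, -0.367, 0.019], 0.86), ([0.324, -0.155, 0.014], 0.81), ([0.72, -0.361, 0.02], 0.72), ([0.59, -0.192, 0.05], 0.69), ([0.352, 0.403, 0.03], 0.28)]
ejector_pad [([0.465, -0.183, 0.054], 0.77)]
keeper [([0.674, -0.194, 0.061], 0.71)]
plate [([0.601, 0.23, 0.024], 0.57), ([0.675, -0.195, 0.06], 0.29)]
cup [([0.426, 0.006, 0.029], 0.51)]
spatula [([0.633, 0.003, 0.001], 0.56)]
bottle [([0.567, 0.436, 0.089], 0.74)]
jar [([0.575, -0.446, 0.089], 0.75)]
tipbox [([0.806, -0.03, 0.066], 0.95)]
mouse [([0.355, 0.401, 0.029], 0.8)]
```

View pics/scene0.png

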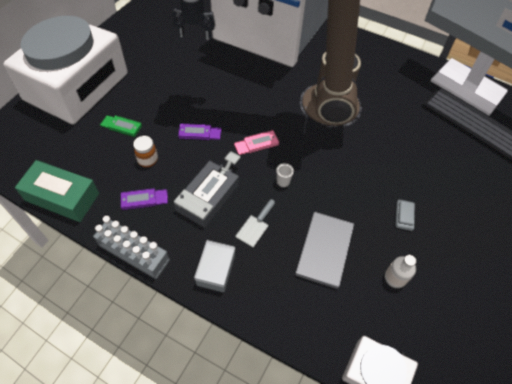

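View pics/top0.png

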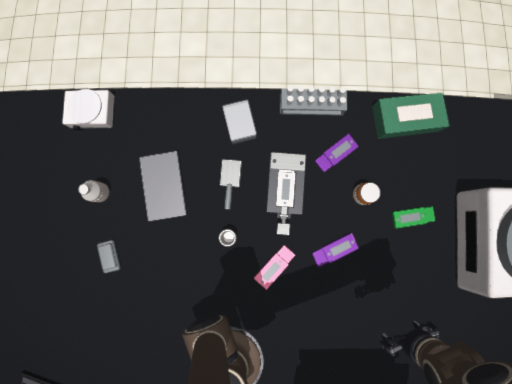

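Candidates (top view px): the white carrier with grey panel sits in the mould at (286,188). The look-alikes are purple at (337,152) and (335,250), pink at (274,268) and green at (413,217). I choose the white one in the mould, and will check it in a wrist close-up.

```bash
cat >> h.py <<'E'
from scipy.spatial.transform import Rotation as Ro
def pose():
    s=sense();q=s["orientation"];R=Ro.from_quat([q[1],q[2],q[3],q[0]]).as_matrix();return s,R
def go(p,yaw=None):
    "normalised shift+twist from the measured pose to world p and yaw (deg) of tool x"
    s,R=pose();d=R.T@(np.array(p)-s["tool_pos"])/.15
    y0=np.degrees(np.arctan2(R[1,0],R[0,0]));tw=0 if yaw is None else -((yaw-y0+90)%180-90)/90
    print("t",round(s["clock"],2),"tcp",s["tool_pos"].round(4),"yaw",y0.round(2),"F",s["force"].round(1),"shift",d.round(3),"twist",round(tw,3))
def uv(c,X,m=None):
    m=m or camera_model(c);X=np.atleast_2d(X)@np.array(m["R"]).T+m["t"];a=X[:,:2]/X[:,2:]
    a=a*(1+m["k1"]*(a**2).sum(1,keepdims=True));return a*[m["fx"],m["fy"]]+[m["cx"],m["cy"]]
def ray(m,px,z):
    "world points on plane z"
    px=np.atleast_2d(px).astype(float);d=(px-[m["cx"],m["cy"]])/[m["fx"],m["fy"]];a=d.copy()
    for _ in range(20):a=d/(1+m["k1"]*(a**2).sum(1,keepdims=True))
    R=np.array(m["R"]);C=-R.T@m["t"];D=np.c_[a,np.ones(len(a))]@R
    return C+D*((z-C[2])/D[:,2])[:,None]
E
python3 - <<'E'
from h import *
go([.50,-.20,.32],-3)
m=camera_model("wrist");R=pose()[1];C=-np.array(m["R"]).T@m["t"];print("cam in tool",R.T@(C-sense()["tool_pos"]),m["R"]@R,m["fx"])
m=camera_model("top");im=cv2.imread("pics/top0.png")
k=masks_of
capture("top")
for t in("plate","mould","carrier"):
    for d in k(t,"top")[:5]:
        p=d["pixels"];c=np.argwhere(p)[:,::-1].astype(np.float32)
        r=cv2.minAreaRect(c);z={"plate":.025,"mould":.05,"carrier":.02}[t]
        b=ray(m,cv2.boxPoints(r),z)[:,:2];print(t,round(d["confidence"],2),b.mean(0).round(3),[ (round(float(np.hypot(*(b[i]-b[i-1]))),3),round(float(np.degrees(np.arctan2(*(b[i]-b[i-1])[::-1]))),1)) for i in(0,1)])
E
```

```text
t 1.2 tcp [ 0.1799 -0.4932  0.195 ] yaw 20.04 F [-1.2 -0.2  0.3] shift [ 2.674 -1.105 -0.833] twist 0.256
cam in tool [ 0.07660599 -0.00087703 -0.17910729] [[-2.54951219e-05  9.99997294e-01 -2.32628882e-03]
 [-9.54218591e-01 -7.20144447e-04 -2.99109283e-01]
 [-2.99110148e-01  2.21216221e-03  9.54216027e-01]] 330.1207403306593
plate 0.76 [0.595 0.226] [(0.224, 10.4), (0.137, -81.4)]
mould 0.71 [ 0.573 -0.187] [(0.117, 86.4), (0.268, -3.5)]
carrier 0.98 [ 0.718 -0.363] [(0.057, 39.0), (0.152, -50.6)]
carrier 0.88 [ 0.326 -0.158] [(0.064, 45.7), (0.149, -44.4)]
carrier 0.7 [ 0.502 -0.634] [(0.057, 9.5), (0.153, -80.4)]
carrier 0.55 [ 0.594 -0.189] [(0.058, 87.4), (0.123, -2.8)]
carrier 0.55 [ 0.388 -0.361] [(0.062, 27.3), (0.154, -63.4)]
```

Call:
{"api": "apply_moves", "payload": {
  "increments": [
    [1, [0.28, -0.12, -0.25], 0.08],
    [1, [0.55, -0.23, -0.5], 0.16],
    [1, [0.8, -0.33, -0.6], 0.256],
    [1, [1.0, -0.4, -0.6], 0.256],
    [1, [1.0, -0.4, -0.6], 0.256]
  ]
}}

```text
clock: 1.9
tool_pos: [0.3036, -0.3832, 0.2867]
orientation: [0.001, 1.0, -0.024, 0.001]
force: [0.2, -0.8, 0.0]
grip_width: 0.0852
gripper_force: 0.0
```

```bash
python3 -c "
from h import *
go([.62,-.19,.30],-3)"
```

```text
t 1.9 tcp [ 0.3036 -0.3832  0.2867] yaw -2.7 F [ 0.2 -0.8  0. ] shift [ 2.047 -1.386 -0.085] twist 0.003
```

Call:
{"api": "apply_moves", "payload": {
  "increments": [
    [1, [0.3, -0.2, 0], 0],
    [1, [0.6, -0.4, 0], 0],
    [1, [0.9, -0.6, 0], 0],
    [1, [1.0, -0.7, -0.05], 0],
    [1, [1.0, -0.7, -0.08], 0]
  ]
}}

```text
clock: 2.4
tool_pos: [0.4581, -0.2864, 0.2961]
orientation: [-0.001, 1.0, -0.024, -0.0]
force: [-0.7, -0.4, 0.3]
grip_width: 0.0852
gripper_force: 0.0
```

Call:
{"api": "apply_moves", "payload": {
  "increments": [
    [0.5, [0.3, -0.2, 0], 0],
    [0, [0.6, -0.4, 0], 0],
    [0, [0.9, -0.6, 0], 0],
    [0, [1.0, -0.66, 0], 0],
    [0, [1.0, -0.66, 0], 0]
  ]
}}

```text
clock: 2.9
tool_pos: [0.6128, -0.1962, 0.2946]
orientation: [-0.0, 1.0, -0.025, -0.001]
force: [0.1, -0.1, -1.1]
grip_width: 0.0122
gripper_force: 0.0
```

```bash
python3 - <<'E'
from h import *
m=camera_model("wrist");im=capture("wrist");cv2.imwrite("pics/w1.png",im)
go([.465,-.183,.08],-3)
for t in("mould","carrier","ejector_pad","keeper","lifter_tip","tongue_end"):
    print(t,[(np.round(d["centre"],3).tolist(),round(d["confidence"],2)) for d in search_frame(t,"wrist")])
for t,z in(("carrier",.048),("ejector_pad",.054),("keeper",.058)):
    for d in masks_of(t,"wrist")[:1]:
        c=np.argwhere(d["pixels"])[:,::-1].astype(np.float32)
        w=ray(m,c,z)[:,:2].astype(np.float32)*1000;print(t,cv2.minAreaRect(w))
E
```

```text
t 2.95 tcp [ 0.6113 -0.1973  0.2954] yaw -2.9 F [-1.3  0.4  0.7] shift [-0.975 -0.045  1.438] twist 0.001
mould [([0.627, -0.188, 0.053], 0.59)]
carrier [([0.494, -0.567, 0.016], 0.96), ([0.72, -0.367, 0.015], 0.92), ([0.595, -0.187, 0.05], 0.78), ([0.538, 0.162, 0.022], 0.74), ([0.351, -0.178, 0.018], 0.57), ([0.768, -0.038, 0.066], 0.52)]
ejector_pad [([0.47, -0.188, 0.057], 0.79)]
keeper [([0.676, -0.196, 0.061], 0.78), ([0.583, -0.442, 0.09], 0.53), ([0.541, 0.164, 0.023], 0.28)]
lifter_tip [([0.469, -0.178, 0.054], 0.64)]
tongue_end [([0.349, -0.176, 0.015], 0.89), ([0.597, -0.191, 0.05], 0.87), ([0.722, -0.368, 0.021], 0.76), ([0.494, -0.569, 0.015], 0.74), ([0.395, -0.375, 0.02], 0.63)]
carrier ((362.8814697265625, -179.094970703125), (42.57162094116211, 127.0672836303711), 76.09424591064453)
ejector_pad ((487.7774963378906, -187.07896423339844), (29.84349250793457, 93.71818542480469), 86.49746704101562)
keeper ((677.248779296875, -193.08648681640625), (112.48506164550781, 52.92327117919922), 87.15240478515625)
```

View pics/w1.png

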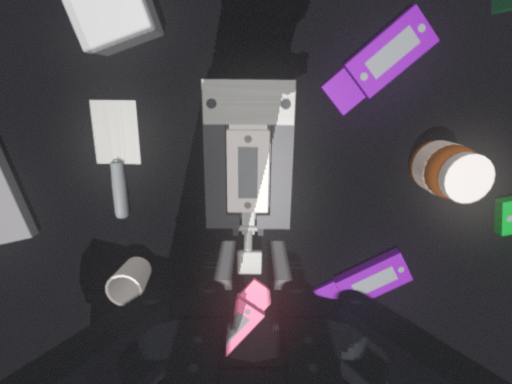

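The wrist view shows the mould's top between (203,82), (295,80), (291,229) and (206,229). The white carrier with grey panel is in it at (248,170), the keeper is at (248,103) and the pad at (249,262). The choice is confirmed.

```bash
python3 - <<'E'
from h import *
m=camera_model("wrist")
print(ray(m,[(206,229),(291,229),(227,212),(268,213),(227,130),(268,130)],.049).round(4))
print(ray(m,[(249,262),(238,251),(261,273)],.054).round(4))
print(ray(m,[(203,124),(294,124),(203,82),(295,80)],.058).round(4))
for c in("top",):
    capture(c)
    for d in masks_of("mould",c)[:1]+masks_of("ejector_pad",c)[:1]+masks_of("keeper",c)[:1]:
        q=np.argwhere(d["pixels"])[:,::-1].astype(np.float32);w=ray(camera_model(c),q,.052)[:,:2].astype(np.float32)*1000;print(cv2.minAreaRect(w))
# two-view triangulation of the pad and carrier panel from top pixels
def tri(a,b,pa,pb):
    A=[];B=[]
    for mm,p in((a,pa),(b,pb)):
        X0=ray(mm,p,0)[0];X1=ray(mm,p,.1)[0];d=(X1-X0)/np.linalg.norm(X1-X0);P=np.eye(3)-np.outer(d,d);A.append(P);B.append(P@X0)
    return np.linalg.lstsq(np.vstack(A),np.hstack(B),rcond=None)[0]
mt=camera_model("top")
print("pad",tri(m,mt,(249,262),(284,229)),"carrier",tri(m,mt,(248,170),(286,188)))
E
```

```text
[[ 0.5063 -0.127   0.049 ]
 [ 0.4998 -0.2462  0.049 ]
 [ 0.53   -0.1584  0.049 ]
 [ 0.5255 -0.2149  0.049 ]
 [ 0.6415 -0.1669  0.049 ]
 [ 0.6387 -0.2194  0.049 ]]
[[ 0.454  -0.1846  0.054 ]
 [ 0.4723 -0.17    0.054 ]
 [ 0.4351 -0.2009  0.054 ]]
[[ 0.6515 -0.1383  0.058 ]
 [ 0.6454 -0.2517  0.058 ]
 [ 0.7012 -0.1431  0.058 ]
 [ 0.6975 -0.2539  0.058 ]]
((617.8753662109375, -141.96401977539062), (58.812278747558594, 200.42520141601562), 72.59635925292969)
((571.7862548828125, 452.6687927246094), (101.92271423339844, 68.244384765625), 79.81275939941406)
((681.65087890625, -169.03396606445312), (50.206298828125, 60.04678726196289), 0.9924249649047852)
pad [ 0.45595721 -0.1842206   0.05738736] carrier [ 0.58974299 -0.19004245  0.05663382]
```

Call:
{"api": "apply_moves", "payload": {
  "increments": [
    [0, [-0.3, -0.02, 0.2], 0],
    [0, [-0.6, -0.04, 0.5], 0],
    [0, [-0.9, -0.04, 0.75], 0],
    [0, [-1.0, -0.04, 1.0], 0],
    [0, [-1.0, -0.04, 1.0], 0]
  ]
}}

```text
clock: 4.1
tool_pos: [0.4548, -0.1817, 0.142]
orientation: [-0.001, 1.0, -0.026, -0.004]
force: [-0.3, 0.7, -0.1]
grip_width: 0.0002
gripper_force: 0.0
```

```bash
python3 -c "
from h import *
go([.451,-.184,.06],-3);go([.450,-.184,.029],-3)"
```

```text
t 4.1 tcp [ 0.4548 -0.1817  0.142 ] yaw -3.03 F [-0.3  0.7 -0.1] shift [-0.02   0.018  0.547] twist -0.0
t 4.1 tcp [ 0.4548 -0.1817  0.142 ] yaw -3.03 F [-0.3  0.7 -0.1] shift [-0.025  0.019  0.753] twist -0.0
```

Call:
{"api": "apply_moves", "payload": {
  "increments": [
    [0, [-0.02, 0.015, 0.3], 0],
    [0, [-0.02, 0.015, 0.5], 0],
    [0, [-0.02, 0.015, 0.56], 0],
    [0, [-0.02, 0.015, 0.6], 0],
    [0, [-0.02, 0.015, 0.6], 0]
  ]
}}

```text
clock: 4.6
tool_pos: [0.4585, -0.1858, 0.0576]
orientation: [0.0, 1.0, -0.026, 0.0]
force: [0.2, -0.3, -0.0]
grip_width: 0.0002
gripper_force: 0.0
```

Call:
{"api": "apply_moves", "payload": {
  "increments": [
    [0, [0, 0, 0.03], 0],
    [0, [-0.01, 0, 0.06], 0],
    [0, [-0.01, 0, 0.09], 0],
    [0, [-0.015, 0, 0.11], 0],
    [0, [-0.015, 0, 0.12], 0]
  ]
}}

```text
clock: 5.1
tool_pos: [0.4555, -0.1855, 0.0387]
orientation: [-0.0, 1.0, -0.026, -0.0]
force: [-0.1, -0.1, 1.2]
grip_width: 0.0004
gripper_force: 0.0
```

Call:
{"api": "apply_moves", "payload": {
  "increments": [
    [0, [-0.01, 0, 0.03], 0],
    [0, [-0.02, 0, 0.05], 0],
    [0, [-0.03, 0, 0.06], 0],
    [0, [-0.03, 0, 0.07], 0],
    [0, [-0.03, 0, 0.07], 0]
  ]
}}

```text
clock: 5.6
tool_pos: [0.4511, -0.1853, 0.0284]
orientation: [-0.0, 1.0, -0.026, -0.0]
force: [-0.1, 0.9, 0.3]
grip_width: -0.0003
gripper_force: 0.0
```

```bash
python3 -c "
from h import *
im=capture('wrist');cv2.imwrite('pics/w2.png',im)"
```

```text
(no output)
```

View pics/w2.png

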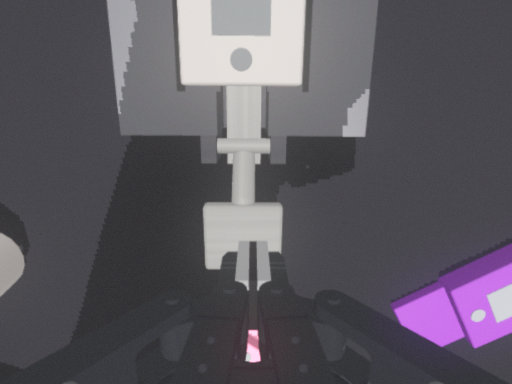

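The pad (243,236) is down under the closed fingers, and the carrier's near end (242,60) is raised. I'll press on to the stop.

Call:
{"api": "apply_moves", "payload": {
  "increments": [
    [0, [-0.01, 0, 0.02], 0],
    [0, [-0.015, 0, 0.03], 0],
    [0, [-0.015, 0, 0.03], 0],
    [0, [-0.015, 0, 0.03], 0]
  ]
}}

```text
clock: 6.05
tool_pos: [0.4489, -0.1852, 0.024]
orientation: [-0.0, 1.0, -0.026, -0.0]
force: [-0.2, -0.2, 0.7]
grip_width: -0.0003
gripper_force: 0.0
```

Call:
{"api": "apply_moves", "payload": {
  "increments": [
    [0, [0, 0, 0.015], 0],
    [0, [0, 0, 0.03], 0],
    [0, [0, 0, 0.03], 0]
  ]
}}

```text
clock: 6.35
tool_pos: [0.4487, -0.1851, 0.0191]
orientation: [-0.0, 1.0, -0.026, -0.0]
force: [-0.8, -0.5, 0.2]
grip_width: 0.0001
gripper_force: 0.0
```

```bash
python3 -c "
from h import *
capture('wrist')
m=camera_model('wrist')
for t in ('carrier','ejector_pad'):
  for d in masks_of(t,'wrist')[:2]:
    q=np.argwhere(d['pixels']);print(t,d['confidence'],q.min(0),q.max(0),q.mean(0))
  print([(np.round(d['centre'],3).tolist(),round(d['confidence'],2)) for d in search_frame(t,'wrist')])
im=capture('wrist');cv2.imwrite('pics/w3.png',im)
"
```

```text
carrier 0.96 [252 396] [353 511] [309.21859953 466.49030128]
carrier 0.71 [  0 171] [ 80 307] [ 39.16855097 240.4875636 ]
[([0.38, -0.326, 0.013], 0.83), ([0.549, -0.186, 0.047], 0.63), ([0.359, -0.181, 0.011], 0.62)]
ejector_pad 0.75 [ 81 200] [273 283] [186.91345761 239.89359096]
[([0.47, -0.187, 0.054], 0.97)]
```

View pics/w3.png

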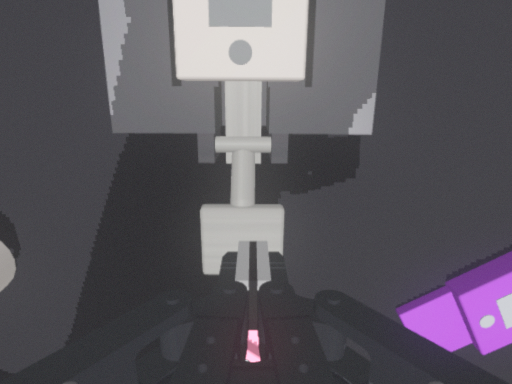

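The pad's apparent width (83 px for 40 mm) puts its top still at about 53 mm. The lever hasn't moved and no force is felt, although the reported TCP is at 19 mm. I need a side look.

```bash
python3 -c "
from h import *
s=sense();p=s['tool_pos']
out=[]
for c in('scene','top'):
    im=capture(c);u=uv(c,[p,p+[0,0,.035],p+[0,0,.1]]);print(c,u.round(1))
    x,y=u[0].astype(int);a=im[max(0,y-60):y+40,max(0,x-50):x+70];a=cv2.resize(a,(480,400),interpolation=cv2.INTER_CUBIC);out.append(a)
    print(x-50,y-60)
o=np.hstack(out);o=cv2.resize(o,(800,333));cv2.imwrite('pics/s2.png',o)
print(s['joint_positions'],s['tau'])
"
```

```text
scene [[231.9 160.9]
 [231.8 154.6]
 [231.5 142.2]]
181 100
top [[283.5 230.9]
 [284.3 231.2]
 [286.1 231.7]]
233 170
[-3.91153649e-01  1.14552463e-01 -4.44510149e-01  1.01158847e+00
  2.82126626e-05  2.80275256e+00] [-3.75468130e-05 -4.02269554e+01  3.27094424e+01  1.74948884e-03
  1.56838300e-04  1.35188185e-05]
```

View pics/s2.png

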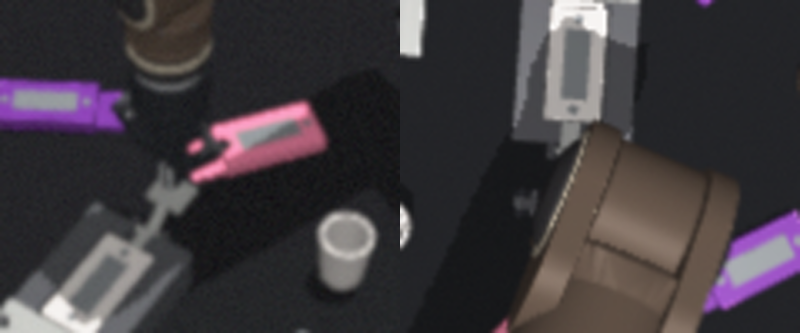

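The side view at (230,154) shows the fingertips about level with the pad top, and the carrier is still flat. So the real fingertips may end about 35 mm above the reported TCP. I'll test by going down gently and watching the force.

Call:
{"api": "apply_moves", "payload": {
  "increments": [
    [0, [0, 0, 0.02], 0],
    [0, [0, 0, 0.04], 0],
    [0, [0, 0, 0.05], 0],
    [0, [0, 0, 0.05], 0]
  ]
}}

```text
clock: 7.15
tool_pos: [0.4471, -0.1851, 0.0118]
orientation: [0.0, 1.0, -0.026, -0.002]
force: [-4.9, 0.2, 6.2]
grip_width: 0.0002
gripper_force: 2.8
```

```bash
python3 -c "
from h import *
m=camera_model('wrist');s=sense();im=capture('wrist');print(s['tool_pos'],s['force'],s['tau'][1:3])
a=cv2.imread('pics/w3.png')
o=np.hstack([a[60:300,150:350],im[60:300,150:350]]);cv2.imwrite('pics/w4.png',cv2.resize(o,(800,480)))"
```

```text
[ 0.44710298 -0.1851476   0.01180175] [-4.89588678  0.24935763  6.15188841] [-38.02519798  32.90688872]
```

View pics/w4.png

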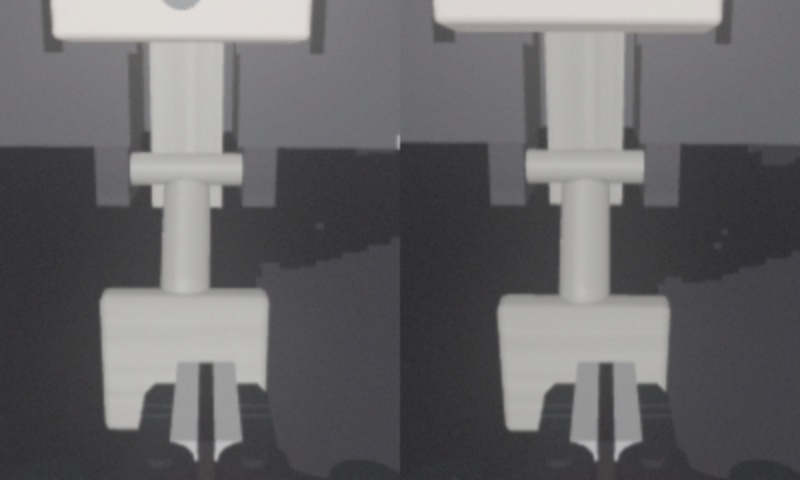

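Contact is made (6 N), the pad has begun to go down and the carrier's front face shows. So the real fingertips are about 37 mm above the reported TCP. From here on I use tip = TCP + 37 mm, and keep pushing the lever down.

Call:
{"api": "apply_moves", "payload": {
  "increments": [
    [0, [-0.005, 0, 0.03], 0],
    [0, [-0.01, 0, 0.05], 0],
    [0, [-0.015, 0, 0.07], 0],
    [0, [-0.02, 0, 0.08], 0],
    [0, [-0.02, 0, 0.08], 0]
  ]
}}

```text
clock: 7.7
tool_pos: [0.4446, -0.185, -0.0003]
orientation: [0.0, 1.0, -0.026, -0.001]
force: [-5.8, -0.3, 3.5]
grip_width: -0.0002
gripper_force: 2.5
```

Call:
{"api": "apply_moves", "payload": {
  "increments": [
    [0, [-0.005, 0, 0.02], 0],
    [0, [-0.01, 0, 0.04], 0],
    [0, [-0.01, 0, 0.05], 0],
    [0, [-0.01, 0, 0.05], 0]
  ]
}}

```text
clock: 8.1
tool_pos: [0.4442, -0.185, -0.0066]
orientation: [0.0, 1.0, -0.026, 0.0]
force: [-6.0, 1.0, 11.7]
grip_width: -0.0
gripper_force: 6.5
```

Call:
{"api": "apply_moves", "payload": {
  "increments": [
    [0, [-0.005, 0, 0.015], 0],
    [0, [-0.005, 0, 0.025], 0],
    [0, [-0.005, 0, 0.025], 0],
    [0, [-0.005, 0, 0.025], 0]
  ]
}}

```text
clock: 8.5
tool_pos: [0.4445, -0.1852, -0.0073]
orientation: [0.001, 1.0, -0.026, 0.002]
force: [-13.1, 4.1, 35.8]
grip_width: -0.0002
gripper_force: 19.1
```

The lever is at its stop (force jumped to 36 N). I'll retract and measure the raised carrier.

Call:
{"api": "apply_moves", "payload": {
  "increments": [
    [0, [0, 0, -0.1], 0],
    [0, [0, 0, -0.4], 0],
    [0, [0, 0, -0.7], 0],
    [0, [0.3, 0, -1.0], 0],
    [0, [0.6, 0, -1.0], 0]
  ]
}}

```text
clock: 9.0
tool_pos: [0.5303, -0.1902, 0.1436]
orientation: [0.001, 1.0, -0.027, 0.004]
force: [0.8, -0.5, 0.5]
grip_width: 0.0
gripper_force: 0.0
```

Call:
{"api": "apply_moves", "payload": {
  "increments": [
    [0, [0, 0, -0.25], 0],
    [0.5, [0.15, 0, -0.3], 0],
    [1, [0.15, 0, -0.3], 0],
    [1, [0.15, 0, -0.3], 0]
  ]
}}

```text
clock: 9.4
tool_pos: [0.5507, -0.1903, 0.1819]
orientation: [-0.0, 1.0, -0.026, -0.0]
force: [0.0, 0.0, 0.2]
grip_width: 0.0433
gripper_force: 0.0
```

```bash
python3 - <<'E'
from h import *
m=camera_model("wrist");im=capture("wrist");cv2.imwrite("pics/w5.png",im)
go([.55,-.19,.08],-3)
im2=cv2.resize(im[0:330,120:400],(679,600*330//250 if 0 else 800))[:800]
cv2.imwrite("pics/w5c.png",cv2.resize(im[0:290,110:400],(600,600)))
for t in("carrier","keeper","ejector_pad","mould"):
    print(t,[(np.round(d["centre"],3).tolist(),round(d["confidence"],2)) for d in search_frame(t,"wrist")])
E
```

```text
t 9.45 tcp [ 0.55   -0.1903  0.1817] yaw -2.99 F [-0.1 -0.2 -1.2] shift [ 0.001 -0.002  0.678] twist 0.0
carrier [([0.688, -0.33, 0.007], 0.67), ([0.593, -0.19, 0.065], 0.63), ([0.402, -0.385, 0.024], 0.6), ([0.345, -0.17, 0.016], 0.6)]
keeper [([0.436, 0.003, 0.042], 0.71), ([0.676, -0.196, 0.06], 0.55)]
ejector_pad [([0.462, -0.189, 0.03], 0.72)]
mould [([0.637, -0.189, 0.055], 0.94)]
```

View pics/w5c.png

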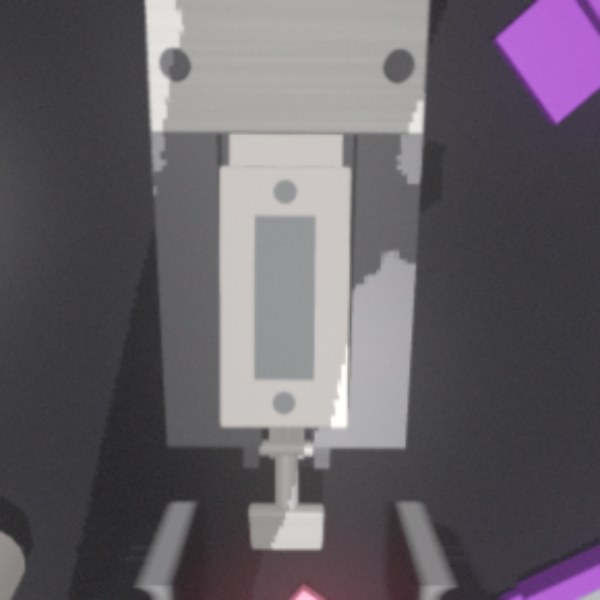

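The near end is raised. Carrier body corners (crop px): (220,428), (347,428), (350,167), (219,167). Its tongue still runs under the keeper edge at row 132.

```bash
cat >> h.py <<'E'
from scipy.optimize import least_squares
def fit(m,px,own,x0):
    def X(p):return np.array(own)@Ro.from_euler("ZY",[p[3],p[4]]).as_matrix().T+p[:3]
    r=least_squares(lambda p:np.r_[(uv(None,X(p),m)-px).ravel(),(p[4]-x0[4])/.1,(p[3]-x0[3])/.01],x0);return r
E
python3 - <<'E'
from h import *
m=camera_model("wrist")
px=np.array([(220,428),(347,428),(350,167),(219,167)])/2.069+[110,0]
own=[(-.075,.028,.018),(-.075,-.028,.018),(.037,-.028,.018),(.037,.028,.018)]
r=fit(m,px,own,[.59,-.19,.04,-.052,.2]);p=r.x;print(p.round(4),r.fun.round(2))
R=Ro.from_euler("ZY",p[3:]).as_matrix()
for n,o in(("tip",(.075,0,.004)),("endbot",(-.075,0,0)),("endtop",(-.075,0,.018)),("x-55",(-.055,0,0)),("x-45bot",(-.045,0,0))):print(n,(R@o+p[:3]).round(4))
print("keeper edge",ray(m,[(183,64),(315,64)],.058).round(4),"front edge",ray(m,np.array([(165,446),(405,446)])/2.069+[110,0],.05).round(4))
# gripper tip rows
t=np.array([(185,503),(408,503)])/2.069+[110,0];print("tips",t)
E
```

```text
[ 0.5958 -0.1878  0.0448 -0.0554  0.2074] [ 0.13 -0.11  0.23  0.03 -0.07  0.12 -0.28 -0.04  0.07 -0.34]
tip [ 0.6699 -0.1919  0.0333]
endbot [ 0.5225 -0.1837  0.0603]
endtop [ 0.5262 -0.1839  0.0779]
x-55 [ 0.542  -0.1848  0.0561]
x-45bot [ 0.5518 -0.1854  0.0541]
keeper edge [[ 0.6523 -0.1355  0.058 ]
 [ 0.6463 -0.2491  0.058 ]] front edge [[ 0.5101 -0.1245  0.05  ]
 [ 0.5039 -0.2415  0.05  ]]
tips [[199.41517641 243.11261479]
 [307.19671339 243.11261479]]
```

Call:
{"api": "apply_moves", "payload": {
  "increments": [
    [1, [0, 0, 0.15], 0],
    [1, [-0.02, -0.02, 0.35], 0],
    [1, [-0.03, -0.035, 0.6], 0],
    [1, [-0.03, -0.035, 0.8], 0],
    [1, [-0.03, -0.035, 0.8], 0]
  ]
}}

```text
clock: 10.15
tool_pos: [0.5428, -0.1839, 0.0585]
orientation: [-0.001, 1.0, -0.026, -0.004]
force: [-0.3, -0.0, 0.0]
grip_width: 0.0856
gripper_force: 0.0
```

```bash
python3 - <<'E'
from h import *
m=camera_model("wrist");im=capture("wrist")
go([.545,-.185,.016],-3.1)
cv2.imwrite("pics/w6.png",im)
E
```

```text
t 10.2 tcp [ 0.5444 -0.1844  0.0613] yaw -3.01 F [-0.5 -0.1 -0.2] shift [0.006 0.004 0.302] twist 0.001
```

View pics/w6.png

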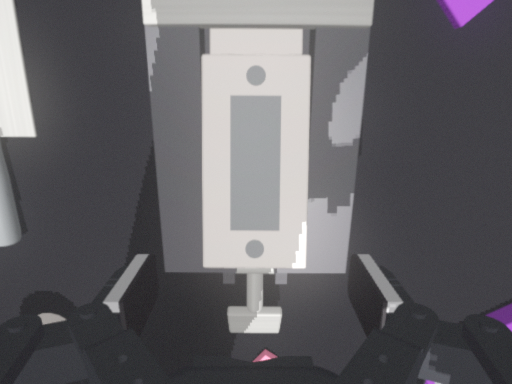

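The fingers straddle the carrier: tips near (145,255) and (362,255), centred on col 254, and the carrier end spans 204–305. Descending.

Call:
{"api": "apply_moves", "payload": {
  "increments": [
    [1, [0.006, 0.004, 0.1], 0],
    [1, [0.006, 0.004, 0.2], 0],
    [1, [0.006, 0.004, 0.27], 0],
    [1, [0.006, 0.004, 0.3], 0],
    [1, [0.006, 0.004, 0.3], 0]
  ]
}}

```text
clock: 10.7
tool_pos: [0.5475, -0.1858, 0.0183]
orientation: [0.0, 1.0, -0.026, 0.0]
force: [-0.2, -0.3, 0.2]
grip_width: 0.0854
gripper_force: 0.0
```

Call:
{"api": "apply_moves", "payload": {
  "increments": [
    [0.8, [0, 0, 0], 0],
    [0.7, [0, 0, 0], 0],
    [0.65, [0, 0, 0], 0],
    [0.6, [0, 0, 0], 0],
    [0.5, [0, 0, 0], 0]
  ],
  "squeeze": 25
}}

```text
clock: 11.2
tool_pos: [0.5478, -0.1858, 0.0185]
orientation: [0.0, 1.0, -0.026, 0.001]
force: [0.1, -0.7, 4.1]
grip_width: 0.0555
gripper_force: 28.0
```

Call:
{"api": "apply_moves", "payload": {
  "increments": [
    [0.5, [0, 0, 0], 0],
    [0.4, [0, 0, 0], 0],
    [0.3, [0, 0, 0], 0]
  ],
  "squeeze": 50
}}

```text
clock: 11.5
tool_pos: [0.5479, -0.1859, 0.0184]
orientation: [0.0, 1.0, -0.026, 0.001]
force: [-0.9, 0.5, 6.7]
grip_width: 0.0548
gripper_force: 56.4
```

```bash
python3 - <<'E'
from h import *
m=camera_model("wrist");im=capture("wrist");print(sense()["gripper_force"])
go([.545,-.185,.016],-3.1)
cv2.imwrite("pics/w7.png",im)
E
```

```text
56.44258797168732
t 11.55 tcp [ 0.5479 -0.1859  0.0184] yaw -3.0 F [0.3 1.  5.8] shift [-0.019 -0.005  0.016] twist 0.001
```

View pics/w7.png

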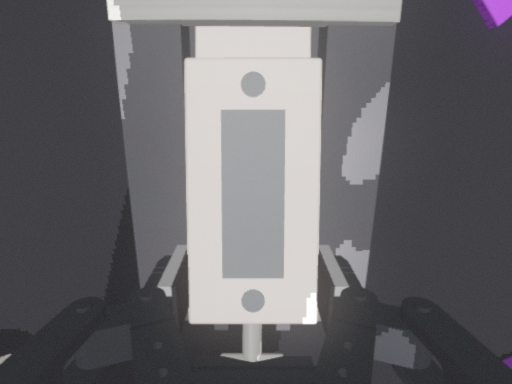

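Both pads hold the carrier near its raised end (55 mm opening, 56 N), and the tongue still passes under the keeper edge at row 20. Drawing it out along the slope.

Call:
{"api": "apply_moves", "payload": {
  "increments": [
    [0.3, [-0.02, 0, -0.006], 0],
    [0.3, [-0.05, 0, -0.012], 0],
    [0.3, [-0.08, 0, -0.018], 0],
    [0.3, [-0.11, 0, -0.024], 0],
    [0.3, [-0.11, 0, -0.024], 0]
  ]
}}

```text
clock: 12.05
tool_pos: [0.5301, -0.1848, 0.0218]
orientation: [0.0, 1.0, -0.026, -0.0]
force: [2.2, 0.8, 4.2]
grip_width: 0.0549
gripper_force: 56.5
```

```bash
cat > c.py <<'E'
from h import *
def carrier_fit(tilt=.207):
    m=camera_model("wrist");im=capture("wrist");s,R=pose()
    ds=[d for d in masks_of("carrier","wrist")]
    # the held one: mask near image centre column, low saturation
    best=None
    hsv=cv2.cvtColor(im,cv2.COLOR_BGR2HSV)
    for d in ds:
        p=d["pixels"]
        if p.sum()>500 and np.median(hsv[p][:,1])<60 and abs(np.argwhere(p)[:,1].mean()-254)<40:best=p;break
    return m,im,best
E
python3 - <<'E'
from c import *
m,im,p=carrier_fit();go([.5,-.18,.03])
print(None if p is None else [(r,np.where(p[r])[0][[0,-1]].tolist()) for r in range(0,384,12) if p[r].any()])
g=cv2.cvtColor(im,cv2.COLOR_BGR2GRAY);print([int(v) for v in g[::6,254]]);print([int(v) for v in g[::6,205]])
E
```

```text
t 12.15 tcp [ 0.5303 -0.1849  0.0215] yaw -3.01 F [ 1.7 -0.6  4.7] shift [-0.204 -0.022 -0.057] twist 0
[(0, [196, 309]), (12, [195, 310]), (24, [195, 310]), (36, [196, 310]), (48, [197, 310]), (60, [185, 321]), (72, [184, 321]), (84, [184, 320]), (96, [184, 321]), (108, [185, 321]), (120, [185, 320]), (132, [185, 320]), (144, [185, 320]), (156, [185, 320]), (168, [186, 319]), (180, [186, 319]), (192, [186, 319]), (204, [187, 319]), (216, [186, 319]), (228, [187, 318]), (240, [187, 318]), (252, [187, 318]), (264, [188, 317]), (276, [188, 317]), (288, [189, 316]), (300, [189, 316]), (312, [188, 317]), (324, [205, 211])]
[216, 215, 216, 216, 216, 216, 216, 217, 217, 218, 217, 217, 171, 166, 168, 167, 179, 216, 215, 168, 166, 167, 165, 166, 165, 166, 166, 166, 162, 164, 163, 164, 163, 163, 161, 162, 160, 160, 161, 161, 161, 160, 159, 158, 160, 159, 160, 214, 212, 159, 158, 158, 192, 212, 184, 179, 177, 168, 226, 225, 81, 61, 61, 56]
[214, 214, 215, 215, 215, 215, 216, 215, 216, 216, 215, 216, 215, 216, 215, 215, 215, 215, 215, 214, 215, 214, 215, 215, 215, 214, 214, 215, 213, 214, 215, 214, 215, 214, 215, 213, 214, 214, 214, 214, 214, 213, 213, 213, 214, 213, 213, 214, 213, 213, 212, 213, 212, 212, 107, 71, 70, 66, 59, 58, 55, 58, 51, 51]
```

The carrier moves rigidly with the gripper and the body edge stays at row 58. Continuing along the slope.

Call:
{"api": "apply_moves", "payload": {
  "increments": [
    [0.3, [-0.05, 0, -0.0105], 0],
    [0.3, [-0.1, 0, -0.022], 0],
    [0.3, [-0.17, 0, -0.037], 0],
    [0.3, [-0.24, 0, -0.052], 0],
    [0.3, [-0.24, 0, -0.055], 0]
  ]
}}

```text
clock: 12.65
tool_pos: [0.492, -0.1826, 0.0296]
orientation: [-0.0, 1.0, -0.027, -0.001]
force: [-0.5, 0.2, 2.1]
grip_width: 0.0551
gripper_force: 56.3
```

Call:
{"api": "apply_moves", "payload": {
  "increments": [
    [0.3, [-0.05, 0, -0.04], 0],
    [0.3, [-0.1, 0, -0.15], 0],
    [0.3, [-0.1, 0, -0.35], 0],
    [0.3, [-0.1, 0, -0.6], 0],
    [0.3, [-0.1, 0, -0.75], 0]
  ]
}}

```text
clock: 13.15
tool_pos: [0.479, -0.1821, 0.144]
orientation: [0.0, 1.0, -0.026, -0.0]
force: [0.8, -0.5, -1.2]
grip_width: 0.0549
gripper_force: 55.9
```

```bash
python3 - <<'E'
from c import *
m,im,p=carrier_fit();go([.56,.22,.17],10)
if p is not None:
    print([(r,np.where(p[r])[0][[0,-1]].tolist()) for r in range(0,384,12) if p[r].any()])
# plate: two views
for c,z in(("scene",.025),("top",.025)):
    mm=camera_model(c);capture(c)
    for d in masks_of("plate",c)[:2]:
        q=np.argwhere(d["pixels"])[:,::-1].astype(np.float32);w=ray(mm,q,z)[:,:2].astype(np.float32)*1000;print(c,round(d["confidence"],2),cv2.minAreaRect(w),w.mean(0))
    print([(np.round(d["centre"],3).tolist(),round(d["confidence"],2)) for d in search_frame("plate",c)])
E
```

```text
t 13.25 tcp [ 0.4805 -0.1826  0.145 ] yaw -3.01 F [ 0.8  0.2 -1.9] shift [ 0.389 -2.708 -0.169] twist -0.145
[(0, [196, 310]), (12, [196, 310]), (24, [196, 310]), (36, [196, 309]), (48, [198, 310]), (60, [187, 320]), (72, [184, 320]), (84, [184, 321]), (96, [185, 320]), (108, [185, 320]), (120, [185, 320]), (132, [186, 319]), (144, [186, 320]), (156, [186, 319]), (168, [187, 319]), (180, [186, 319]), (192, [186, 319]), (204, [186, 318]), (216, [186, 318]), (228, [187, 318]), (240, [188, 318]), (252, [188, 317]), (264, [188, 317]), (276, [189, 318]), (288, [189, 316]), (300, [189, 315]), (312, [189, 317])]
scene 0.59 ((598.0973510742188, 229.11627197265625), (228.00033569335938, 130.98992919921875), 9.033334732055664) [603.7715  230.31184]
[([0.609, 0.228, 0.029], 0.7), ([0.472, -0.184, 0.032], 0.32)]
top 0.87 ((593.9706420898438, 225.49913024902344), (226.12608337402344, 135.787353515625), 9.489644050598145) [593.86865 225.19487]
[([0.6, 0.228, 0.024], 0.86), ([0.809, -0.033, 0.067], 0.74)]
```

```bash
python3 - <<'E'
from h import *
m=camera_model("wrist");s,Rt=pose()
px=np.array([(190,321),(316,321),(321,59),(185,59)],float)
own=[(-.075,.028,.018),(-.075,-.028,.018),(.037,-.028,.018),(.037,.028,.018)]
r=fit(m,px,own,[.53,-.18,.12,-.052,.2]);p=r.x;print(p.round(4),r.fun.round(2))
R=Ro.from_euler("ZY",p[3:]).as_matrix()
for n,o in(("org",(0,0,0)),("tipbot",(.075,0,0)),("endbot",(-.075,0,0)),("-45",(-.045,0,0))):
    X=R@o+p[:3];print(n,X.round(4),"tool",(Rt.T@(X-s["tool_pos"])).round(4))
E
```

```text
[ 0.5282 -0.184   0.1642 -0.0524  0.2117] [-0.28 -0.08  0.29 -0.16  0.18  0.12 -0.18  0.1   0.12 -0.04]
org [ 0.5282 -0.184   0.1642] tool [ 0.0494 -0.0004 -0.024 ]
tipbot [ 0.6014 -0.1878  0.1484] tool [ 0.1228 -0.0003 -0.0085]
endbot [ 0.4549 -0.1802  0.18  ] tool [-0.024  -0.0004 -0.0395]
-45 [ 0.4842 -0.1817  0.1737] tool [ 0.0054 -0.0004 -0.0333]
```

Call:
{"api": "apply_moves", "payload": {
  "increments": [
    [0.3, [0.03, -0.15, 0], -0.03],
    [0.3, [0.08, -0.35, 0], -0.07],
    [0.3, [0.12, -0.6, 0], -0.1],
    [0.3, [0.18, -0.85, 0], -0.137],
    [0.3, [0.2, -1.0, 0], -0.137]
  ]
}}

```text
clock: 14.05
tool_pos: [0.5176, -0.0317, 0.1409]
orientation: [-0.0, 0.997, 0.083, -0.001]
force: [0.5, 0.2, -1.1]
grip_width: 0.0549
gripper_force: 55.8
```

```bash
python3 -c "
from h import *
go([.5506,.220,.08],9.3)"
```

```text
t 14.05 tcp [ 0.5176 -0.0317  0.1409] yaw 9.49 F [ 0.5  0.2 -1.1] shift [ 0.494 -1.618  0.407] twist 0.002
```

Call:
{"api": "apply_moves", "payload": {
  "increments": [
    [0.3, [0.06, -0.2, 0], 0],
    [0.3, [0.14, -0.45, 0], 0],
    [0.3, [0.22, -0.7, 0], 0],
    [0.3, [0.28, -0.9, 0], 0],
    [0.3, [0.3, -1.0, 0], 0]
  ]
}}

```text
clock: 14.55
tool_pos: [0.5402, 0.1084, 0.1408]
orientation: [-0.006, 0.995, 0.096, -0.002]
force: [-0.5, -0.1, -2.7]
grip_width: 0.0545
gripper_force: 55.8
```

Call:
{"api": "apply_moves", "payload": {
  "increments": [
    [0.3, [0.06, -0.2, 0], 0],
    [0.3, [0.13, -0.4, 0], 0],
    [0.3, [0.19, -0.6, 0.05], 0],
    [0.3, [0.19, -0.62, 0.1], 0],
    [0.3, [0.19, -0.62, 0.1], 0]
  ]
}}

```text
clock: 15.05
tool_pos: [0.5609, 0.1633, 0.1261]
orientation: [-0.022, 0.991, 0.129, -0.005]
force: [-0.3, 0.0, -2.7]
grip_width: 0.0546
gripper_force: 55.8
```

```bash
python3 -c "
from h import *
go([.5506,.220,.02],9.3)
m=camera_model('wrist')
capture('wrist')
for d in masks_of('plate','wrist')[:2]:
    q=np.argwhere(d['pixels'])[:,::-1].astype(np.float32);w=ray(m,q,.025)[:,:2].astype(np.float32)*1000;print(d['confidence'],cv2.minAreaRect(w),cv2.boxPoints(cv2.minAreaRect(w)).round())
print(search_frame('carrier','top')[:1])
"
```

```text
t 15.05 tcp [0.5609 0.1633 0.1261] yaw 14.8 F [-0.3  0.  -2.7] shift [ 0.033 -0.351  0.724] twist 0.061
0.74 ((581.6428833007812, 259.30657958984375), (203.72671508789062, 61.838619232177734), 9.942499160766602) [[476. 272.]
 [487. 211.]
 [687. 246.]
 [677. 307.]]
0.37 ((604.3988037109375, 14.688421249389648), (62.63250732421875, 163.4425811767578), 86.33982849121094) [[521. -11.]
 [684. -22.]
 [688.  41.]
 [525.  51.]]
[{'centre': [0.5015, -0.6377, 0.0155], 'confidence': 0.86}]
```

Joint 6 hit its limit (j6 = j1 + π − yaw). The carrier may lie either way round, so I'll turn it half round, to yaw 189°, at a raised height.

Call:
{"api": "apply_moves", "payload": {
  "increments": [
    [0.3, [0, 0.05, -0.1], -0.095],
    [0.3, [0, 0.1, -0.2], -0.19],
    [0.3, [0, 0.1, -0.3], -0.28],
    [0.3, [0, 0.1, -0.3], -0.37],
    [0.3, [0, 0.1, -0.3], -0.46]
  ]
}}

```text
clock: 15.7
tool_pos: [0.5664, 0.1459, 0.174]
orientation: [-0.022, 0.881, 0.473, 0.006]
force: [-0.5, -0.5, -2.4]
grip_width: 0.0543
gripper_force: 55.8
```

```bash
python3 -c "
from h import *
go([.6,.2,.16]);print(sense()['joint_positions'].round(2))"
```

```text
t 15.7 tcp [0.5664 0.1459 0.174 ] yaw 56.4 F [-0.5 -0.5 -2.4] shift [ 0.421 -0.01   0.106] twist 0
[0.23 0.24 0.05 1.38 0.05 2.38]
```

Call:
{"api": "apply_moves", "payload": {
  "increments": [
    [0.3, [0, 0, 0], -0.09],
    [0.3, [0, 0, 0], -0.18],
    [0.3, [0, 0, 0], -0.27],
    [0.3, [0, 0, 0], -0.36],
    [0.3, [0, 0, 0], -0.45]
  ]
}}

```text
clock: 16.2
tool_pos: [0.566, 0.1459, 0.1732]
orientation: [-0.019, 0.663, 0.748, 0.012]
force: [-0.1, -0.3, -1.8]
grip_width: 0.0553
gripper_force: 55.8
```

Call:
{"api": "apply_moves", "payload": {
  "increments": [
    [0.3, [0, 0, 0], -0.09],
    [0.3, [0, 0, 0], -0.18],
    [0.3, [0, 0, 0], -0.27],
    [0.3, [0, 0, 0], -0.36],
    [0.3, [0, 0, 0], -0.45]
  ]
}}

```text
clock: 16.7
tool_pos: [0.566, 0.1459, 0.1733]
orientation: [-0.013, 0.363, 0.932, 0.018]
force: [-0.5, -0.2, -1.8]
grip_width: 0.0545
gripper_force: 55.8
```

Call:
{"api": "apply_moves", "payload": {
  "increments": [
    [0.3, [0, 0, 0], -0.09],
    [0.3, [0, 0, 0], -0.18],
    [0.3, [0, 0, 0], -0.27],
    [0.3, [0, 0, 0], -0.36],
    [0.3, [0, 0, 0], -0.45]
  ]
}}

```text
clock: 17.2
tool_pos: [0.5661, 0.146, 0.1733]
orientation: [-0.006, 0.018, 1.0, 0.022]
force: [0.4, 0.7, -1.3]
grip_width: 0.0547
gripper_force: 55.8
```

```bash
python3 -c "
from h import *
go([.6474,.2359,.06],9.3);print(pose()[1].round(3),sense()['joint_positions'].round(2))"
```

```text
t 17.2 tcp [0.5661 0.146  0.1733] yaw 177.96 F [ 0.4  0.7 -1.3] shift [-0.531  0.586  0.774] twist -0.126
[[-0.999  0.036 -0.012]
 [ 0.036  0.998  0.044]
 [ 0.013  0.043 -0.999]] [0.23 0.24 0.05 1.38 0.05 0.26]
```

Call:
{"api": "apply_moves", "payload": {
  "increments": [
    [0.3, [-0.15, 0.15, 0.1], -0.06],
    [0.3, [-0.3, 0.35, 0.25], -0.126],
    [0.3, [-0.45, 0.5, 0.45], -0.126],
    [0.3, [-0.531, 0.586, 0.65], -0.126],
    [0.3, [-0.531, 0.586, 0.774], -0.126]
  ]
}}

```text
clock: 17.7
tool_pos: [0.6483, 0.2372, 0.0564]
orientation: [-0.005, -0.079, 0.997, 0.022]
force: [-1.0, 0.2, -1.7]
grip_width: 0.0548
gripper_force: 55.7
```

```bash
python3 -c "
from h import *
go([.6474,.2359,.03],9.3);print(pose()[1].round(3))
m=camera_model('wrist');s,Rt=pose()
im=capture('wrist')
for d in masks_of('carrier','wrist')[:3]:
    p=d['pixels'];print(d['confidence'],[(r,np.where(p[r])[0][[0,-1]].tolist()) for r in (0,24,48,54,60,72,200,300,312,318,324) if p[r].any()])
for d in masks_of('plate','wrist')[:2]:
    q=np.argwhere(d['pixels'])[:,::-1].astype(np.float32);w=ray(m,q,.025)[:,:2].astype(np.float32)*1000;print(d['confidence'],cv2.boxPoints(cv2.minAreaRect(w)).round())
"
```

```text
t 17.7 tcp [0.6483 0.2372 0.0564] yaw -170.95 F [-1.   0.2 -1.7] shift [ 0.006 -0.015  0.176] twist -0.003
[[-0.988 -0.157 -0.014]
 [-0.157  0.987  0.043]
 [ 0.007  0.045 -0.999]]
0.87 [(0, [195, 309]), (24, [196, 309]), (48, [196, 311]), (54, [195, 311]), (60, [184, 321]), (72, [183, 321]), (200, [186, 319]), (300, [188, 316]), (312, [188, 317]), (318, [188, 317]), (324, [241, 249])]
0.97 [[511. 279.]
 [534. 151.]
 [694. 179.]
 [671. 308.]]
```

Call:
{"api": "apply_moves", "payload": {
  "increments": [
    [0.3, [0, 0, 0.08], 0],
    [0.3, [0, 0, 0.16], 0],
    [0.3, [0, 0, 0.22], 0],
    [0.3, [0, 0, 0.25], 0],
    [0.3, [0, 0, 0.27], 0]
  ]
}}

```text
clock: 18.35
tool_pos: [0.6469, 0.2378, 0.0183]
orientation: [-0.005, -0.078, 0.997, 0.022]
force: [0.6, -0.7, -1.0]
grip_width: 0.0547
gripper_force: 55.8
```

Call:
{"api": "apply_moves", "payload": {
  "increments": [
    [0.3, [0, 0, 0.015], 0],
    [0.3, [0, 0, 0.03], 0],
    [0.3, [0, 0, 0.045], 0],
    [0.3, [0, 0, 0.055], 0]
  ],
  "squeeze": 30
}}

```text
clock: 18.75
tool_pos: [0.648, 0.2386, 0.0115]
orientation: [-0.004, -0.079, 0.997, 0.023]
force: [0.9, -0.3, 3.6]
grip_width: 0.0549
gripper_force: 56.3
```

Call:
{"api": "apply_moves", "payload": {
  "increments": [
    [0.4, [0, 0, 0.015], 0],
    [0.4, [0, 0, 0.03], 0],
    [0.4, [0, 0, 0.045], 0],
    [0.4, [0, 0, 0.06], 0],
    [0.4, [0, 0, 0.06], 0]
  ],
  "squeeze": 25
}}

```text
clock: 19.25
tool_pos: [0.6468, 0.2388, 0.0012]
orientation: [-0.005, -0.078, 0.997, 0.022]
force: [1.3, 1.7, 3.1]
grip_width: 0.0548
gripper_force: 56.4
```

```bash
cat >c2.py <<'E'
from h import *
def held(x0tilt):
    m=camera_model('wrist');s,Rt=pose();capture('wrist')
    for d in masks_of('carrier','wrist')[:3]:
        p=d['pixels']
        if not(p[200].any()):continue
        rows=np.where(p.any(1))[0];w=np.array([p[r].sum() for r in range(384)])
        print(d['confidence'],rows.min(),rows.max(),[(r,np.where(p[r])[0][[0,-1]].tolist()) for r in range(0,100,6) if p[r].any()],[(r,np.where(p[r])[0][[0,-1]].tolist()) for r in range(280,340,4) if p[r].any()])
        break
    go([.647,.236,-.009])
E
python3 -c "
from c2 import *
held(.1)"
```

```text
0.83 0 322 [(0, [190, 314]), (6, [190, 314]), (12, [189, 314]), (18, [190, 314]), (24, [190, 314]), (30, [191, 314]), (36, [191, 314]), (42, [191, 314]), (48, [191, 315]), (54, [180, 326]), (60, [179, 327]), (66, [180, 327]), (72, [180, 326]), (78, [179, 325]), (84, [179, 325]), (90, [180, 325]), (96, [180, 326])] [(280, [188, 316]), (284, [188, 316]), (288, [189, 315]), (292, [188, 315]), (296, [188, 315]), (300, [188, 315]), (304, [189, 315]), (308, [189, 315]), (312, [189, 316]), (316, [189, 316]), (320, [190, 314])]
t 19.35 tcp [0.6468 0.2388 0.0014] yaw -170.99 F [1.  1.9 2.8] shift [ 0.001 -0.022  0.068] twist 0
```

The carrier is pivoting flat in the grip: its far edge widened from 136 to 147 px, with only 3 N. Continuing down.

Call:
{"api": "apply_moves", "payload": {
  "increments": [
    [0.4, [0, -0.005, 0.015], 0],
    [0.4, [0, -0.01, 0.03], 0],
    [0.4, [0, -0.015, 0.045], 0],
    [0.4, [0, -0.015, 0.055], 0],
    [0.4, [0, -0.015, 0.055], 0]
  ]
}}

```text
clock: 19.85
tool_pos: [0.6472, 0.2367, -0.0071]
orientation: [-0.005, -0.078, 0.997, 0.022]
force: [1.0, 2.8, 3.1]
grip_width: 0.0549
gripper_force: 56.5
```

```bash
python3 - <<'E'
from c2 import *
held(.1)
m=camera_model('wrist')
E
```

```text
0.77 0 320 [(0, [188, 319]), (6, [188, 319]), (12, [188, 319]), (18, [188, 319]), (24, [188, 319]), (30, [188, 318]), (36, [189, 317]), (42, [189, 318]), (48, [178, 328]), (54, [177, 329]), (60, [177, 330]), (66, [177, 330]), (72, [177, 328]), (78, [178, 328]), (84, [177, 329]), (90, [177, 328]), (96, [178, 328])] [(280, [188, 317]), (284, [189, 316]), (288, [189, 316]), (292, [189, 316]), (296, [188, 315]), (300, [188, 315]), (304, [189, 316]), (308, [189, 317]), (312, [189, 316]), (316, [190, 315]), (320, [207, 240])]
t 19.95 tcp [ 0.6471  0.2367 -0.0068] yaw -170.99 F [1.3 1.9 2.7] shift [ 0.002 -0.005  0.014] twist 0
```

Call:
{"api": "apply_moves", "payload": {
  "increments": [
    [0.4, [0, 0, 0.01], 0],
    [0.4, [0, 0, 0.02], 0],
    [0.4, [0, 0, 0.03], 0],
    [0.4, [0, 0, 0.03], 0]
  ]
}}

```text
clock: 20.35
tool_pos: [0.6472, 0.2369, -0.0116]
orientation: [-0.005, -0.078, 0.997, 0.022]
force: [1.5, -0.1, 2.7]
grip_width: 0.0547
gripper_force: 56.4
```

```bash
python3 - <<'E'
from c2 import *
held(.1)
m=camera_model("wrist");s,Rt=pose()
px=np.array([(190,319),(316,319),(330,48),(177,48)],float)
own=[(-.075,.028,.018),(-.075,-.028,.018),(.037,-.028,.018),(.037,.028,.018)]
r=fit(m,px,own,[.6,.23,.025,np.radians(189.3),.03]);print(r.x.round(4),r.fun.round(2))
E
```

```text
0.93 0 318 [(0, [184, 321]), (6, [184, 321]), (12, [185, 321]), (18, [185, 321]), (24, [186, 320]), (30, [186, 319]), (36, [186, 319]), (42, [186, 319]), (48, [173, 332]), (54, [174, 331]), (60, [175, 331]), (66, [175, 332]), (72, [175, 330]), (78, [175, 331]), (84, [175, 330]), (90, [176, 330]), (96, [176, 330])] [(280, [188, 317]), (284, [189, 316]), (288, [189, 317]), (292, [189, 317]), (296, [188, 317]), (300, [189, 316]), (304, [189, 317]), (308, [189, 318]), (312, [189, 316]), (316, [190, 315])]
t 20.45 tcp [ 0.6472  0.2369 -0.0114] yaw -170.99 F [1.6 0.4 2. ] shift [ 0.002 -0.005 -0.016] twist 0
[0.5944 0.2273 0.0223 3.2949 0.0625] [ 0.19  1.54 -0.01 -1.56 -0.06  0.76 -0.12 -0.74  0.32 -0.9 ]
```

Call:
{"api": "apply_moves", "payload": {
  "increments": [
    [0.4, [0, 0, 0.007], 0],
    [0.4, [0, 0, 0.014], 0],
    [0.4, [0, 0, 0.02], 0],
    [0.4, [0, 0, 0.02], 0]
  ]
}}

```text
clock: 20.85
tool_pos: [0.6474, 0.237, -0.0126]
orientation: [-0.004, -0.078, 0.997, 0.022]
force: [-1.2, -1.4, 11.4]
grip_width: 0.0544
gripper_force: 57.3
```

```bash
python3 - <<'E'
from c2 import *
held(.1)
E
```

```text
0.88 0 319 [(0, [183, 321]), (6, [184, 321]), (12, [184, 320]), (18, [185, 320]), (24, [186, 320]), (30, [186, 320]), (36, [186, 320]), (42, [186, 320]), (48, [173, 332]), (54, [174, 332]), (60, [174, 331]), (66, [175, 332]), (72, [175, 332]), (78, [175, 331]), (84, [175, 331]), (90, [174, 331]), (96, [175, 330])] [(280, [187, 318]), (284, [188, 317]), (288, [189, 316]), (292, [189, 316]), (296, [189, 316]), (300, [189, 315]), (304, [189, 316]), (308, [189, 317]), (312, [189, 316]), (316, [190, 314])]
t 20.95 tcp [ 0.6474  0.237  -0.0126] yaw -171.0 F [-0.6 -2.3 10.9] shift [ 0.004 -0.005 -0.024] twist 0
```

It sits firmly on the plate (11 N). Releasing.

Call:
{"api": "apply_moves", "payload": {
  "increments": [
    [0.66, [0, 0, -0.01], 0],
    [0.7, [0, 0, -0.01], 0],
    [0.8, [0, 0, -0.01], 0],
    [1, [0, 0, -0.01], 0],
    [1, [0, 0, -0.01], 0]
  ]
}}

```text
clock: 21.45
tool_pos: [0.6469, 0.2371, -0.0132]
orientation: [-0.005, -0.078, 0.997, 0.022]
force: [1.0, 0.2, 0.2]
grip_width: 0.0854
gripper_force: 0.0
```

Call:
{"api": "apply_moves", "payload": {
  "increments": [
    [1, [0, 0, -0.1], 0],
    [1, [0, 0, -0.3], 0],
    [1, [0, 0, -0.6], 0],
    [1, [0, 0, -0.9], 0],
    [1, [0, 0, -1.0], 0]
  ]
}}

```text
clock: 21.95
tool_pos: [0.6511, 0.2311, 0.1444]
orientation: [-0.001, -0.078, 0.997, 0.023]
force: [1.3, -0.2, 0.3]
grip_width: 0.0855
gripper_force: 0.0
```

```bash
python3 - <<'E'
from h import *
go([.55,-.19,.16],-3);go([.55,-.19,.16],177);print(sense()["joint_positions"].round(2))
for c in("wrist","top","scene"):
    im=capture(c);m=camera_model(c)
    for t in("carrier","plate"):
        for d in masks_of(t,c)[:6]:
            q=np.argwhere(d["pixels"])[:,::-1].astype(np.float32);w=ray(m,q,.043 if t=="carrier" else .025)[:,:2].astype(np.float32)*1000
            if abs(w[:,1].mean()-228)<60 and abs(w[:,0].mean()-600)<80:print(c,t,round(d["confidence"],2),cv2.minAreaRect(w),len(q))
E
```

```text
t 21.95 tcp [0.6511 0.2311 0.1444] yaw -171.0 F [ 1.3 -0.2  0.3] shift [ 1.105 -2.659 -0.231] twist 0.133
t 21.95 tcp [0.6511 0.2311 0.1444] yaw -171.0 F [ 1.3 -0.2  0.3] shift [ 1.105 -2.659 -0.231] twist 0.133
[0.32 0.44 0.27 1.39 0.05 0.16]
wrist carrier 0.66 ((593.8074951171875, 226.88021850585938), (147.57977294921875, 55.89902114868164), 8.933781623840332) 11586
wrist plate 0.67 ((603.7648315429688, 229.15591430664062), (200.65907287597656, 130.15257263183594), 9.885185241699219) 21544
top carrier 0.81 ((595.4007568359375, 225.01976013183594), (155.38949584960938, 63.76072311401367), 5.545567989349365) 811
top plate 0.82 ((595.2149047851562, 225.3265380859375), (222.0558624267578, 135.0560760498047), 9.80278205871582) 1499
scene carrier 0.82 ((608.0684204101562, 228.55589294433594), (132.72000122070312, 56.82244110107422), 10.729536056518555) 734
scene plate 0.89 ((627.07958984375, 231.59890747070312), (175.072998046875, 130.7748565673828), 11.081543922424316) 1401
```

The carrier lies flat, centred on the plate to within a few mm, at yaw about 9°. Next is the lifter: predicted raised tip about (0.542, -0.187, 0.054).

Call:
{"api": "apply_moves", "payload": {
  "increments": [
    [1, [0.05, -0.2, -0.1], 0],
    [0.5, [0.15, -0.45, -0.15], 0.05],
    [0, [0.2, -0.7, -0.15], 0.1],
    [0, [0.27, -0.95, -0.15], 0.133],
    [0, [0.27, -1.0, -0.15], 0.133]
  ]
}}

```text
clock: 22.9
tool_pos: [0.6318, 0.0716, 0.1524]
orientation: [-0.008, 0.028, 0.999, 0.021]
force: [-0.3, 1.0, 0.7]
grip_width: 0.0282
gripper_force: 0.0
```

```bash
python3 - <<'E'
from h import *
go([.547,-.187,.12],-3)
E
```

```text
t 22.9 tcp [0.6318 0.0716 0.1524] yaw 176.79 F [-0.3  1.   0.7] shift [ 0.464 -1.761  0.15 ] twist -0.002
```

Call:
{"api": "apply_moves", "payload": {
  "increments": [
    [0, [0.06, -0.25, 0], 0],
    [0, [0.13, -0.5, 0], 0],
    [0, [0.19, -0.75, 0], 0],
    [0, [0.26, -1.0, 0], 0],
    [0, [0.26, -1.0, 0], 0]
  ]
}}

```text
clock: 23.4
tool_pos: [0.5846, -0.0755, 0.1465]
orientation: [-0.008, 0.028, 0.999, 0.021]
force: [0.0, 0.2, -1.0]
grip_width: -0.0002
gripper_force: 0.0
```

Call:
{"api": "apply_moves", "payload": {
  "increments": [
    [0, [0.06, -0.25, 0], 0],
    [0, [0.13, -0.5, 0], 0],
    [0, [0.2, -0.76, 0], 0],
    [0, [0.2, -0.76, 0], 0]
  ]
}}

```text
clock: 23.8
tool_pos: [0.5492, -0.1872, 0.1419]
orientation: [-0.008, 0.028, 0.999, 0.022]
force: [-0.2, 0.6, 0.3]
grip_width: -0.0
gripper_force: 0.0
```

```bash
python3 - <<'E'
from h import *
go([.547,-.187,.04],-3)
m=camera_model("wrist");im=capture("wrist");cv2.imwrite("pics/w8.png",im)
for t in("lifter_tip","ejector_pad","mould","keeper"):
    print(t,[(np.round(d["centre"],3).tolist(),round(d["confidence"],2)) for d in search_frame(t,"wrist")])
d=masks_of("lifter_tip","wrist")
for e in d[:2]:
    p=e["pixels"];print(e["confidence"],[(r,np.where(p[r])[0][[0,-1]].tolist()) for r in range(0,384,10) if p[r].any()])
T=np.array([[.542,-.187,.054],[.547,-.187,.053]]);print("pred",uv(0,T,m).round(1))
for e in d[:1]:
    p=e["pixels"];r=np.where(p.any(1))[0].min();c=np.where(p[r])[0].mean();print(r,c,ray(m,[(c,r)],.054))
E
```

```text
t 23.8 tcp [ 0.5492 -0.1872  0.1419] yaw 176.85 F [-0.2  0.6  0.3] shift [ 0.003 -0.029  0.679] twist -0.002
lifter_tip [([0.466, -0.175, 0.035], 0.83)]
ejector_pad [([0.46, -0.187, 0.034], 0.98)]
mould [([0.553, -0.184, 0.052], 0.66), ([0.43, -0.006, 0.042], 0.39)]
keeper [([0.65, -0.196, 0.057], 0.8), ([0.554, -0.185, 0.053], 0.62), ([0.467, -0.186, 0.036], 0.59)]
0.73 [(50, [225, 271]), (60, [225, 272]), (70, [225, 272]), (80, [225, 273]), (90, [241, 255]), (100, [243, 255]), (110, [242, 255]), (120, [239, 258]), (140, [239, 259]), (150, [239, 258]), (160, [240, 259]), (170, [239, 260]), (180, [239, 260]), (190, [241, 260])]
pred [[247.5 180. ]
 [247.8 185.4]]
47 245.0 [[ 0.43905717 -0.18268552  0.054     ]]
```

```bash
python3 - <<'E'
from h import *
m=camera_model("wrist");print(ray(m,[(250,194),(249,180)],.056).round(4))
s,R=pose();print("phys tip",s["tool_pos"]-.037*R[:,2])
E
```

```text
[[ 0.5556 -0.1816  0.056 ]
 [ 0.5434 -0.1818  0.056 ]]
phys tip [ 0.55117714 -0.18486051  0.17953788]
```

```bash
python3 -c "
from h import *
go([.549,-.1853,.027]);go([.549,-.1853,-.007])"
```

```text
t 24.1 tcp [ 0.5507 -0.1832  0.1426] yaw 177.16 F [0.8 0.5 0.1] shift [-0.001 -0.048  0.769] twist 0
t 24.1 tcp [ 0.5507 -0.1832  0.1426] yaw 177.16 F [0.8 0.5 0.1] shift [-0.005 -0.058  0.996] twist 0
```

Call:
{"api": "apply_moves", "payload": {
  "increments": [
    [0, [0, -0.02, 0.25], 0],
    [0, [0, -0.04, 0.5], 0],
    [0, [0, -0.045, 0.7], 0],
    [0, [0, -0.045, 0.77], 0],
    [0, [0, -0.045, 0.77], 0]
  ]
}}

```text
clock: 24.6
tool_pos: [0.5475, -0.185, 0.0258]
orientation: [-0.008, 0.025, 0.999, 0.022]
force: [-0.0, -0.6, -0.1]
grip_width: -0.0
gripper_force: 0.0
```

Call:
{"api": "apply_moves", "payload": {
  "increments": [
    [0, [0, 0, 0.03], 0],
    [0, [0, 0, 0.06], 0],
    [0, [0, 0, 0.09], 0],
    [0, [0, 0, 0.11], 0],
    [0, [0, 0, 0.11], 0]
  ]
}}

```text
clock: 25.1
tool_pos: [0.5512, -0.1863, 0.0128]
orientation: [-0.004, 0.026, 0.999, 0.021]
force: [3.0, 0.1, 4.6]
grip_width: -0.0
gripper_force: 2.2
```

Call:
{"api": "apply_moves", "payload": {
  "increments": [
    [0, [0, 0, 0.03], 0],
    [0, [0, 0, 0.05], 0],
    [0, [0, 0, 0.07], 0],
    [0, [0, 0, 0.09], 0],
    [0, [0, 0, 0.09], 0]
  ]
}}

```text
clock: 25.6
tool_pos: [0.5501, -0.1857, -0.0013]
orientation: [-0.005, 0.026, 0.999, 0.021]
force: [4.0, -0.9, 3.3]
grip_width: -0.0005
gripper_force: 2.2
```

Call:
{"api": "apply_moves", "payload": {
  "increments": [
    [0, [0, 0, 0.02], 0],
    [0, [0, 0, 0.035], 0],
    [0, [0, 0, 0.045], 0],
    [0, [0, 0, 0.045], 0]
  ]
}}

```text
clock: 26.0
tool_pos: [0.5495, -0.1855, -0.0074]
orientation: [-0.005, 0.026, 0.999, 0.021]
force: [0.8, -0.7, 13.3]
grip_width: 0.0002
gripper_force: 6.7
```

Force is rising at the floor level. One small push more, then up to check.

Call:
{"api": "apply_moves", "payload": {
  "increments": [
    [0, [0, 0, 0.015], 0],
    [0, [0, 0, 0.015], 0],
    [0, [0, 0, 0.015], 0]
  ]
}}

```text
clock: 26.3
tool_pos: [0.5497, -0.1855, -0.0076]
orientation: [-0.004, 0.026, 0.999, 0.021]
force: [-3.9, -0.3, 26.9]
grip_width: 0.0
gripper_force: 13.2
```

Call:
{"api": "apply_moves", "payload": {
  "increments": [
    [0, [0, 0, -0.1], 0],
    [0, [0, 0, -0.4], 0],
    [0, [0, 0, -0.7], 0],
    [0, [0, 0, -1.0], 0],
    [0, [0, 0, -1.0], 0]
  ]
}}

```text
clock: 26.8
tool_pos: [0.5518, -0.1922, 0.1441]
orientation: [-0.003, 0.026, 0.999, 0.02]
force: [0.9, -0.7, 0.5]
grip_width: 0.0002
gripper_force: 0.0
```

```bash
python3 - <<'E'
from h import *
go([.549,-.185,.1])
m=camera_model("wrist");im=capture("wrist")
for t in("lifter_tip","ejector_pad"):
    print(t,[(np.round(d["centre"],3).tolist(),round(d["confidence"],2)) for d in search_frame(t,"wrist")])
    for e in masks_of(t,"wrist")[:1]:
        p=e["pixels"];print(e["confidence"],[(r,np.where(p[r])[0][[0,-1]].tolist()) for r in range(0,384,8) if p[r].any()])
M=np.array([.606,-.187]);u=np.array([np.cos(.053),-np.sin(.053)]);n=np.array([u[1]*-1,u[0]])
for z,x in((.054,-.150),(.029,-.156)):
    print(z,uv(0,[[*(M+(x+a)*u+b*n),z] for a,b in((-.018,.02),(-.018,-.02),(.018,-.02),(.018,.02))],m).round(0).tolist())
capture("top")
mt=camera_model("top")
for d in masks_of("carrier","top")[:6]:
    w=ray(mt,np.argwhere(d["pixels"])[:,::-1],.043)[:,:2].astype(np.float32)*1000
    if abs(w[:,1].mean()-228)<60:print("carrier",cv2.minAreaRect(w))
E
```

```text
t 26.8 tcp [ 0.5518 -0.1922  0.1441] yaw 177.03 F [ 0.9 -0.7  0.5] shift [0.019 0.035 0.296] twist 0
lifter_tip [([0.466, -0.176, 0.056], 0.97)]
0.94 [(40, [262, 267]), (48, [231, 282]), (56, [231, 282]), (64, [230, 283]), (72, [230, 283]), (80, [230, 282]), (88, [231, 281]), (96, [248, 263]), (104, [249, 262]), (112, [246, 265]), (120, [255, 257]), (128, [245, 264]), (136, [243, 264]), (144, [244, 264]), (152, [244, 264]), (160, [244, 264]), (168, [244, 264]), (176, [244, 264]), (184, [246, 262])]
ejector_pad [([0.462, -0.189, 0.053], 0.8)]
0.93 [(48, [230, 282]), (56, [230, 282]), (64, [231, 283]), (72, [231, 283]), (80, [232, 282]), (88, [232, 282]), (96, [249, 263]), (104, [248, 262]), (112, [244, 265]), (128, [245, 264]), (136, [245, 264]), (144, [244, 264]), (152, [244, 265]), (160, [245, 265]), (168, [245, 264]), (176, [245, 263])]
0.054 [[285.0, 41.0], [231.0, 40.0], [232.0, 90.0], [283.0, 90.0]]
0.029 [[281.0, 37.0], [232.0, 37.0], [233.0, 83.0], [280.0, 83.0]]
carrier ((593.6910400390625, 223.31234741210938), (151.4669647216797, 63.29688262939453), 7.608129024505615)
```

The pad is back up at about 53–54 mm, the floor gave a hard stop, the carrier is in place and the arm is clear. Handing in.

```bash
python3 -c "
from plant import *
print(sign_off())"
```

```text
the job is handed in; nothing more can be done
None
```

I drew the carrier out and laid it flat on the middle of the cooling plate, pressed the lifter back down to its stop, and handed the job in; no verdict was returned.

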